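Fit the knife blade onto the chopper and lock it

TASK

Get the chopper on the pass ready for work: take the blade with the two thin steel knives (not the dough paddle, which has the same hub) by its hub, slide it upright over the chopper's drive shaft and keep hold of it until it is fully home on the collar at the foot of the shaft, then let go. Then swing the chopper's lock lever all the way over to its other stop, with the blade still home. Leave the dough paddle and everything else on the counter where it stands.

Things in the scene. Friction and masses are not known exactly. Their poses are not given: they have to be found in the camera images.
- chopper: Fixed chopper base: motor block 190 mm (its x) by 300 mm (its y, from -95 to +205), 50 mm high; on it a shallow round steel pan (radius 89, rim 72 mm above the counter) with the upright drive shaft at its centre, and on its +y end a grey control box (top at 76 mm) with the lock lever, pivot at (0, 153, 98) mm. Origin: on the counter, on the shaft's axis; z up.
- seat (a point): Point on the axis of the drive shaft at the top face of the dark collar (radius 21 mm) on which a hub rests when fully home, 60 mm above the counter. Axes as the chopper's.
- shaft_tip (a point): Top of the steel drive shaft, on its axis, 55 mm above the seat (115 mm above the counter). The shaft is 16 mm in diameter; its upper 11 mm taper to 7 mm.
- blade_mid (a point): Knife blade, loose, about 160 g, upright: black hub 34 mm in diameter, 75 mm high, with a 19 mm bore right through. This point: on the axis, half-way up, 37.5 mm above the underside; z along the bore, up. Two steel knives, 3 mm thick, about 26 mm wide, reach 65 mm from the axis: to +x 10 mm, to -x 26 mm above the underside; above 28 mm the hub is bare. Its turn on the shaft does not matter.
- paddle_mid (a point): Centre (half-way up, on the axis) of the dough paddle, to be left alone; loose, standing upright. The same black hub (34 by 75 mm) with two straight thick plastic wings (8 mm thick, 22 mm high) at its foot, reaching 55 mm from the axis. The two attachments may stand in either place.
- lever (a joint): Angle of the lock lever: 0 leaning to the chopper's -x side, 1.2 rad at its other stop, leaning to the chopper's +x side. It turns about the chopper's y axis, needs about 1 N at the tip, and stays where it is left.
- lever_tip (a point): Centre of the black ball (26 mm diameter) at the end of the lock lever, 70 mm from the pivot; the rod is 10 mm thick. At the start (0 to 0.25 rad) the ball is 40 to 24 mm to the chopper's -x side of the pivot and 58 to 66 mm above it; at the end 40 mm to its +x side and 58 mm above it.
- mill: Wooden pepper mill, 100 mm high, 52 mm across, loose bystander. Origin: centre of its underside.
- jar: Glass jar with a steel cap, 70 mm high, 52 mm across, loose bystander. Origin: centre of its underside.
- jug: White ceramic jug with a side handle, 100 mm high, 80 mm across, loose bystander. Origin: centre of its underside.
- shaker: Steel shaker, 80 mm high, 44 mm across, loose bystander. Origin: centre of its underside.
- tin: Small plain metal tin, 45 mm high, 42 mm across, loose bystander. Origin: centre of its underside.
Things that resemble listed ones, but are neither listed nor needed, are in the scene too. Leave any yellow look-alike of the part that bears blade_mid alone.

How it is judged (in metres and radians):
On the way, in this order (a step that is already met when the one before it is completed fails the run):
1. the knife blade is on the shaft and within 6 mm of home while the fingers still hold it (horizontal distance between blade_mid and seat below 0.005 m and z of blade_mid in the frame of seat below 0.0435 m and angle between blade_mid's own z axis and vertical below 0.1 rad and contact force between the fingers and blade above 0.5 N), for 0.1 s.
2. the lock lever is swung over to its other stop (past 1.1 rad), with the blade home (value of joint lever above 1.1 rad and horizontal distance between blade_mid and seat below 0.005 m and z of blade_mid in the frame of seat below 0.0405 m), for 0.1 s.
At the end, for the whole second after the job is handed in: The knife blade stands on the drive shaft, its hub within 3 mm of the collar, within 4 mm of the axis, upright within 0.06 rad and at rest; the lock lever is past 1.1 rad of its 1.2 rad; the dough paddle is within 20 mm of its start (horizontal distance between blade_mid and seat below 0.004 m and z of blade_mid in the frame of seat between 0.034 and 0.0405 m and angle between blade_mid's own z axis and vertical below 0.06 rad and value of joint lever above 1.1 rad and linear speed of blade below 0.02 m/s and distance of paddle_mid from where it was at the start of the episode below 0.02 m); the robot touches nothing.
It fails at once if the dough paddle is moved by more than 20 mm or knocked over (distance of paddle_mid from where it was at the start of the episode above 0.02 m).
It fails at once if a bystander on the counter is moved by more than 30 mm (distance of any of mill, jar, jug, shaker, tin from where it was at the start of the episode above 0.03 m).
It also fails if it takes over 58 s, if anything falls off the work surface, if the arm or the gripper's body presses on something with over 40 N, if the wrist force passes 120 N, or if a joint passes its speed limit or range.

ROBOT

A 6-joint arm with a two-finger parallel gripper is mounted at the origin on the work surface. World frame = base frame: x ahead of the robot, y to its left, z up, the work surface at z = 0. Lengths are in m, angles in degrees, forces in N, time in s.
With the tool pointing down it reaches from about 0.375 to 0.9 m from the base axis. Payload 3.1 kg.
Tool frame: the origin (TCP) lies on the centre line of the jaws, within the pads' length; the fingertips stand 25 mm ahead of it and the grasp point (between the pads) lies 6 mm ahead of it; z points along the fingers, y is the line along which they close (so a half turn about z gives the same grasp; the last joint's range is limited). The gripper opens to 87 mm and grips with 3 to 60 N. Pads are 19 mm wide; open, the fingers measure 117 mm over their backs; the gripper's body (75 mm by 190 mm) begins 51 mm behind the grasp point.
Start: joints at [-80.644, 30.224, 82.088, -0, 67.689, -10.227], TCP at [0.21, -0.589, 0.248] pointing down, gripper open.
Joint ranges: [-176.69, 176.69], [-43.24, 126.21], [12.49, 139.97], [-82, 262], [0, 151.66], [-163.58, 163.58]. Speed limits (degrees/s): [159.86, 159.86, 180, 180, 180, 180].

INTERFACE

Orientations are given as a 3x3 rotation matrix whose columns are the frame's x, y, z axes.
In Python, from rig import read_state, capture, camera_params, hand_in gives the robot as it stands.
- The arm moves only by the tool apply_moves, never from a script. Its argument "rows" is a list of rows, each an object of numbers: "x", "y", "z": the shift along the tool's x, y, z in mm; "rx", "ry", "rz": the turn, a rotation vector about the tool's x, y, z in units of 6 degrees (1.0 is 6 degrees); "claw": the closure in counts, from 0 (fully open) to 255 (shut). A call has 1 to 10 rows; each row is the pose to reach, as a shift and turn from the pose commanded when the call began, along the tool's axes at that moment; what a row does not reach only later rows make up. A row lasts 1/8 s, in which the tool goes at most 62.5 mm and 10.7 degrees, less where a joint would pass 70% of its speed; a pose out of reach is approached as far as the arm can. A call with a gripper value outside its range is refused whole. The fingers move at their own pace and stop on an object; the grip force is fixed at half the most. Time passes only in rows, so rows that repeat a pose let the fingers close. It gives the time, the measured TCP pose, the force, the opening and the grip force at its end, in the units of the state.
- read_state(): the state, without advancing time (a new reading comes with each control period).
- capture(name): name is "scene" or "side" or "wrist"; returns (picture, depth): 384x512x3 uint8, red, green, blue; 384x512 float32, m along the optical axis (not along the pixel's ray), 0 where there is no reading.
- camera_params(name): a dict with "fx", "fy", "cx", "cy" (pixels), "xyz" and "orientation" of the camera in the world. Camera axes: x right, y up, looking along -z (the intrinsics and any distortion apply to the point x, -y, -z); pixel columns grow to the right and rows downward; lengths in m; the calibration is good to about 2 mm. The wrist camera is an equidistant fisheye: a pixel r from the principal point sees the ray r / f radians off the axis. A picture is of the moment at which its call begins: read the wrist's pose just before it. camera_params takes no time and is no camera call; for the wrist camera it gives the pose at the moment of the call.
- hand_in(): hands the job in; it is judged then, once.
The state is a dict: "time_s": time; "joint_positions": joint angles; "qvel": joint speeds; "tau": joint torques, N m; "position": TCP position; "tcp_rot": TCP orientation; "force": force on the tool from outside, world axes, zero at the start; "moment": the same for the moment, N m; "opening": opening from 0.0 (shut) to 1.0 (fully open); "grasp_force": force on a finger pad.
Only numpy, scipy, OpenCV 4.12 (cv2) and the standard library are available. Lean on these libraries where they do the work, as an engineer would, in place of code of your own. Each camera call takes 0.05 s, during which the arm holds its last target. There are 200 camera calls.

## Working session

There is one attempt and no reset: what is moved stays moved. The work goes in short steps, Python scripts to look and compute and a tool call to move; the robot and the scene stay as the last step left them, time stands still between calls to the robot, and variables do not carry over. Pictures are saved under pics/ and viewed, at most 10 in all, crops included, and the job is handed in when it is done.

Besides the shell and the picture viewer there is one more tool, called after "Call:" in YAML: its name, and indented under it one key for each argument. apply_moves: Moves the arm, as the interface text tells. Its arguments: {"type":"object","properties":{"rows":{"type":"array"}},"required":["rows"]}

```bash
mkdir -p pics; cat > h.py <<'E'
import numpy as np, cv2
from rig import read_state, capture, camera_params, hand_in
def cloud(name):
    p=camera_params(name); im,d=capture(name)
    v,u=np.mgrid[0:384,0:512]
    a=(u-p['cx'])/p['fx']; b=(v-p['cy'])/p['fy']
    R=np.array(p['orientation']); 
    P=np.stack([a*d,-b*d,-d],-1)@R.T+np.array(p['xyz'])
    P[d==0]=np.nan
    return im,d,P
E
python3 - <<'E'
from h import *
for n in('scene','side'):
    im,d,P=cloud(n); np.savez(n,im=im,P=P)
    cv2.imwrite(f'pics/{n}.png',cv2.resize(im[...,::-1],(800,600)))
    p=camera_params(n);print(n,{k:np.round(v,3).tolist() for k,v in p.items() if not isinstance(v,str)})
print(read_state())
E
```

```text
scene {'fx': 396.777, 'fy': 396.777, 'cx': 253.853, 'cy': 189.981, 'xyz': [1.433, 0.416, 0.836], 'orientation': [[-0.441, -0.522, 0.73], [0.897, -0.247, 0.366], [-0.01, 0.817, 0.577]]}
side {'fx': 367.377, 'fy': 367.377, 'cx': 259.909, 'cy': 190.142, 'xyz': [0.033, 0.592, 0.975], 'orientation': [[-0.793, 0.442, -0.42], [-0.609, -0.577, 0.544], [-0.002, 0.687, 0.726]]}
{'time_s': 0.1, 'joint_positions': array([-8.06429919e+01,  3.02740851e+01,  8.21489655e+01, -2.77763560e-03,
        6.76880443e+01, -1.02248684e+01]), 'qvel': array([ 0.04291755, -0.10569168, -0.16077983,  0.1081662 , -0.02431833,
        0.00260952]), 'tau': array([-1.47489322e-03, -4.40988600e+01, -1.77149802e+01,  6.35368377e-02,
        5.34248224e-02, -3.51659787e-05]), 'position': array([ 0.20941155, -0.58823024,  0.24666509]), 'tcp_rot': array([[ 9.42157384e-01,  3.35170604e-01, -3.59501247e-04],
       [ 3.35170662e-01, -9.42155505e-01,  1.90587913e-03],
       [ 3.00088581e-04, -1.91613237e-03, -9.99998119e-01]]), 'force': array([0.73356794, 0.70024462, 0.727326  ]), 'moment': array([ 0.01867365, -0.04587768,  0.04689278]), 'grasp_force': 0.0, 'opening': 1.0010853830580202}
```

View pics/scene.png

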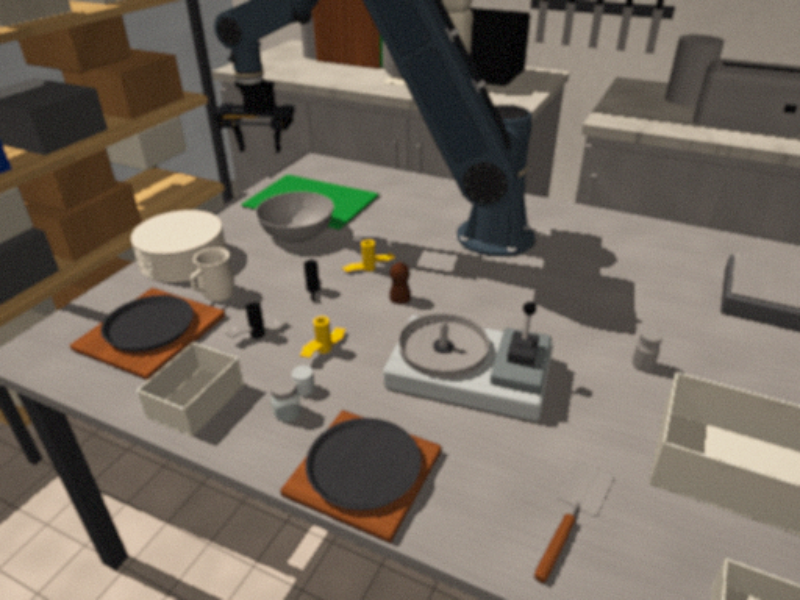

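View pics/side.png

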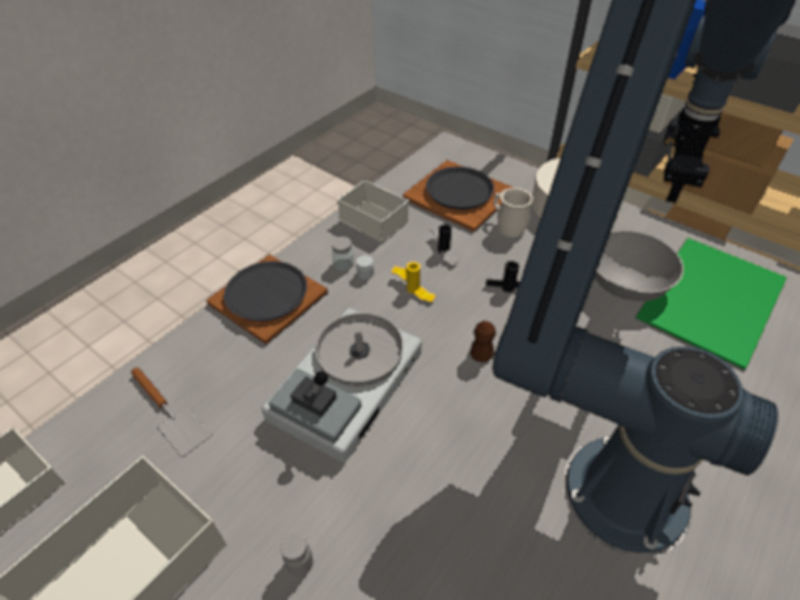

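The scene view shows the knife blade (steel wings) at about (255,320), the dough paddle at (312,275), the shaft at (445,335) and the lever ball at (530,308). In the side view the blade is at (445,238), the shaft at (360,345) and the ball at (320,378).

```bash
python3 - <<'E'
from h import *
def blob(n,c,hw,zr,dark=None):
    f=np.load(n+'.npz');im,P=f['im'].astype(int),f['P']
    u,v=int(c[0]*.64),int(c[1]*.64)
    s=np.s_[v-hw[1]:v+hw[1]+1,u-hw[0]:u+hw[0]+1]
    p=P[s].reshape(-1,3);q=im[s].reshape(-1,3)
    m=(p[:,2]>zr[0])&(p[:,2]<zr[1])
    if dark:m&=q.max(1)<dark
    return p[m]
def fitc(p,r):
    from scipy.optimize import least_squares
    c=np.median(p[:,:2],0)
    f=lambda x:np.hypot(*(p[:,:2]-x).T)-r
    s=least_squares(f,c,loss='soft_l1',f_scale=.003);return s.x
for nm,cs,cd in(('blade',(255,320),(445,238)),('paddle',(312,275),(511,275))):
    for n,c in(('scene',cs),('side',cd)):
        p=blob(n,c,(9,14),(.03,.09),70); cam=np.array(camera_params(n)['xyz'])
        t=p[p[:,2]>p[:,2].max()-.008]
        print(nm,n,len(p),'top mean',t.mean(0).round(4),'med',np.median(p,0).round(4),'zmax',p[:,2].max().round(4))
        # push side-surface median outward by r*0.8
        w=p[p[:,2]<.068]; d=w[:,:2].mean(0)-cam[:2];d/=np.hypot(*d);print('  axis est',(w[:,:2].mean(0)+d*.0134).round(4))
# pan rim
A=[]
for n,c in(('scene',(445,345)),('side',(358,350))):
    p=blob(n,c,(33,26),(.064,.078)); 
    (x,y)=fitc(p,.089);print('rim',n,len(p),x.round(4),y.round(4),np.std(np.hypot(*(p[:,:2]-[x,y]).T)))
    q=p[abs(np.hypot(*(p[:,:2]-[x,y]).T)-.088)<.006]; (x,y)=fitc(q,.0885);print('   refit',len(q),x.round(4),y.round(4))
    s=blob(n,c,(9,20),(.09,.125));print('  shaft',len(s),s.mean(0).round(4) if len(s) else '')
for n,c in(('scene',(530,308)),('side',(320,378))):
    p=blob(n,c,(7,7),(.13,.19),70);print('ball',n,len(p),p.mean(0).round(4),p[:,2].max().round(4))
for n,c in(('scene',(522,355)),('side',(315,400))):
    p=blob(n,c,(30,24),(.072,.08));r=cv2.minAreaRect((p[:,:2]*1000).astype(np.float32));print('box',n,r)
    p=blob(n,c,(60,50),(.046,.054));
    if len(p):print('base',cv2.minAreaRect((p[:,:2]*1000).astype(np.float32)))
E
```

```text
blade scene 141 top mean [ 0.6277 -0.3264  0.0739] med [ 0.6338 -0.3205  0.0619] zmax 0.0796
  axis est [ 0.6247 -0.3289]
blade side 102 top mean [ 0.6197 -0.3233  0.073 ] med [ 0.6164 -0.3147  0.0617] zmax 0.0776
  axis est [ 0.6232 -0.3268]
paddle scene 97 top mean [ 0.4326 -0.3082  0.072 ] med [ 0.4384 -0.3055  0.0588] zmax 0.0767
  axis est [ 0.4267 -0.3132]
paddle side 114 top mean [ 0.4222 -0.3066  0.0735] med [ 0.4211 -0.2979  0.0612] zmax 0.0774
  axis est [ 0.4254 -0.3118]
rim scene 360 0.5544 0.076 0.022994660040104153
   refit 295 0.5546 0.0741
  shaft 38 [0.5576 0.0748 0.1038]
rim side 316 0.5511 0.0804 0.01777205205468632
   refit 263 0.5508 0.0786
  shaft 30 [0.5483 0.0806 0.1035]
ball scene 49 [0.5141 0.2248 0.1672] 0.176
ball side 72 [0.5007 0.2284 0.1677] 0.1783
box scene ((536.7642822265625, 203.77920532226562), (148.65757751464844, 138.5443878173828), 9.043012619018555)
base ((545.6751098632812, 153.0018768310547), (194.5987548828125, 249.37001037597656), 8.246661186218262)
box side ((531.6948852539062, 214.44195556640625), (148.1715087890625, 124.94403839111328), 8.594122886657715)
base ((542.59814453125, 134.26451110839844), (186.7769775390625, 298.7874755859375), 7.668197154998779)
```

Call:
apply_moves:
  rows:
    - {"x": 60, "y": -13}
    - {"x": 120, "y": -27}
    - {"x": 180, "y": -40}
    - {"x": 240, "y": -53}
    - {"x": 300, "y": -67}
    - {"x": 360, "y": -80}
    - {"x": 420, "y": -93}
    - {"x": 478, "y": -106}
    - {"x": 478, "y": -106}
    - {"x": 478, "y": -106}

```text
validation failed for argument at $.ro...
```

```bash
python3 - <<'E'
from h import *
s=read_state();p=camera_params('wrist');im,d=capture('wrist')
print(s['time_s'],s['position'].round(4),s['tcp_rot'].round(3).tolist());print({k:np.round(v,4).tolist() for k,v in p.items() if not isinstance(v,str)})
cv2.imwrite('pics/w1.png',cv2.resize(im[...,::-1],(800,600)));np.savez('w1',im=im,d=d)
E
```

```text
0.1 [ 0.2094 -0.5882  0.2467] [[0.942, 0.335, -0.0], [0.335, -0.942, 0.002], [0.0, -0.002, -1.0]]
{'fx': 297.3186, 'fy': 297.3186, 'cx': 255.9557, 'cy': 188.9964, 'xyz': [0.2731, -0.566, 0.3835], 'orientation': [[0.3366, 0.912, 0.2342], [-0.9416, 0.3263, 0.0826], [-0.0011, -0.2484, 0.9687]]}
```

View pics/w1.png

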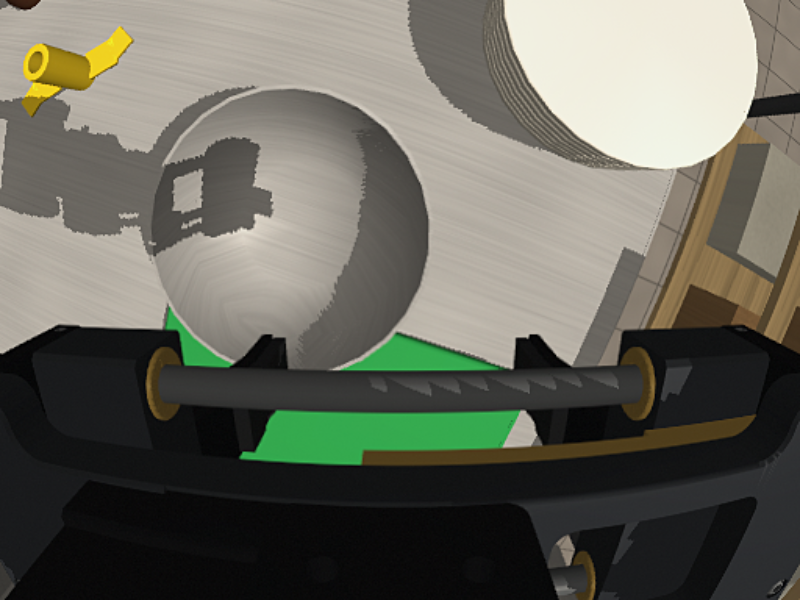

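The move was refused, so the picture still shows the start pose (bowl and green board below). I'll resend it with every field filled in.

Call:
apply_moves:
  rows:
    - {"x": 60, "y": -13, "z": 0, "rx": 0, "ry": 0, "rz": 0, "claw": 0}
    - {"x": 120, "y": -27, "z": 0, "rx": 0, "ry": 0, "rz": 0, "claw": 0}
    - {"x": 180, "y": -40, "z": 0, "rx": 0, "ry": 0, "rz": 0, "claw": 0}
    - {"x": 240, "y": -53, "z": 0, "rx": 0, "ry": 0, "rz": 0, "claw": 0}
    - {"x": 300, "y": -67, "z": 0, "rx": 0, "ry": 0, "rz": 0, "claw": 0}
    - {"x": 360, "y": -80, "z": 0, "rx": 0, "ry": 0, "rz": 0, "claw": 0}
    - {"x": 380, "y": -85, "z": 0, "rx": 0, "ry": 0, "rz": 0, "claw": 0}
    - {"x": 380, "y": -85, "z": 0, "rx": 0, "ry": 0, "rz": 0, "claw": 0}

```text
time_s: 1.15
position: [0.5396, -0.3804, 0.247]
tcp_rot: [[0.941, 0.338, -0.001], [0.338, -0.941, 0.0], [-0.001, -0.001, -1.0]]
force: [-0.5, -0.7, 0.1]
opening: 0.999
grasp_force: 0.0
```

```bash
cat >> h.py <<'E'
def wcloud():
    p=camera_params('wrist'); im,d=capture('wrist')
    v,u=np.mgrid[0:384,0:512]
    a=(u-p['cx']);b=(v-p['cy']);r=np.hypot(a,b)+1e-9;t=r/p['fx']
    k=np.tan(t)/r
    P=np.stack([a*k*d,-b*k*d,-d],-1)@np.array(p['orientation']).T+np.array(p['xyz'])
    P[d==0]=np.nan
    return im,d,P
E
python3 - <<'E'
from h import *
im,d,P=wcloud();np.savez('w2',im=im,P=P)
cv2.imwrite('pics/w2.png',cv2.resize(im[...,::-1],(800,600)))
E
```

```text
(no output)
```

View pics/w2.png

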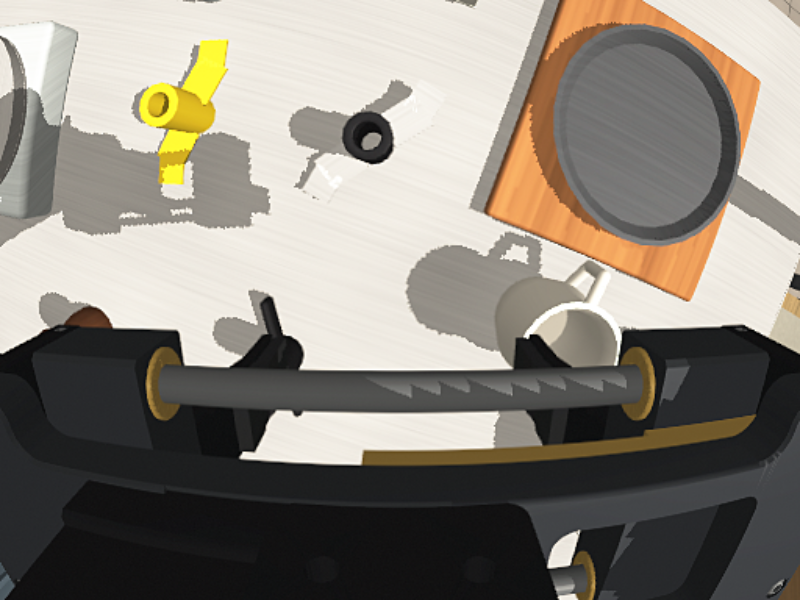

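The wrist view shows the blade's hub top at (370,137), with its steel knives at lower left and upper right. There is free space on both sides along the closing line.

```bash
python3 - <<'E'
from h import *
f=np.load('w2.npz');im,P=f['im'].astype(int),f['P']
s=np.s_[66:112,208:262]
p=P[s].reshape(-1,3);q=im[s].reshape(-1,3)
m=(p[:,2]>.070)&(p[:,2]<.083)&(q.max(1)<80)
p=p[m];(c,r)=cv2.minEnclosingCircle((p[:,:2]*1000).astype(np.float32));print(len(p),p.mean(0),c,r,np.median(p[:,2]))
st=read_state();t=np.array([c[0]/1e3,c[1]/1e3,.059])
print(st['position'],(st['tcp_rot'].T@(t-st['position'])*1000).round(1))
E
```

```text
544 [ 0.62281728 -0.32748717  0.07435933] (623.1153564453125, -327.6190490722656) 16.739004135131836 0.07447139267993227
[ 0.53847756 -0.38142218  0.24709789] [ 98.1 -22.1 188. ]
```

Call:
apply_moves:
  rows:
    - {"x": 50, "y": -11, "z": 30, "rx": 0, "ry": 0, "rz": 0, "claw": 0}
    - {"x": 97, "y": -22, "z": 60, "rx": 0, "ry": 0, "rz": 0, "claw": 0}
    - {"x": 97, "y": -22, "z": 90, "rx": 0, "ry": 0, "rz": 0, "claw": 0}
    - {"x": 97, "y": -22, "z": 130, "rx": 0, "ry": 0, "rz": 0, "claw": 0}
    - {"x": 97, "y": -22, "z": 165, "rx": 0, "ry": 0, "rz": 0, "claw": 0}
    - {"x": 97, "y": -22, "z": 187, "rx": 0, "ry": 0, "rz": 0, "claw": 0}
    - {"x": 97, "y": -22, "z": 187, "rx": 0, "ry": 0, "rz": 0, "claw": 0}
    - {"x": 97, "y": -22, "z": 187, "rx": 0, "ry": 0, "rz": 0, "claw": 90}
    - {"x": 97, "y": -22, "z": 187, "rx": 0, "ry": 0, "rz": 0, "claw": 255}
    - {"x": 97, "y": -22, "z": 187, "rx": 0, "ry": 0, "rz": 0, "claw": 255}

```text
time_s: 2.45
position: [0.6237, -0.3285, 0.062]
tcp_rot: [[0.942, 0.335, 0.002], [0.335, -0.942, -0.001], [0.001, 0.002, -1.0]]
force: [-0.6, -0.4, 0.2]
opening: 0.744
grasp_force: 0.0
```

Call:
apply_moves:
  rows:
    - {"x": 0, "y": 0, "z": 0, "rx": 0, "ry": 0, "rz": 0, "claw": 255}
    - {"x": 0, "y": 0, "z": 0, "rx": 0, "ry": 0, "rz": 0, "claw": 255}
    - {"x": 0, "y": 0, "z": 0, "rx": 0, "ry": 0, "rz": 0, "claw": 255}

```text
time_s: 2.82
position: [0.623, -0.3279, 0.0606]
tcp_rot: [[0.942, 0.335, -0.0], [0.335, -0.942, 0.0], [-0.0, -0.0, -1.0]]
force: [-0.1, 1.0, 0.0]
opening: 0.401
grasp_force: 0.5
```

Call:
apply_moves:
  rows:
    - {"x": 0, "y": 0, "z": 0, "rx": 0, "ry": 0, "rz": 0, "claw": 255}
    - {"x": 0, "y": 0, "z": 0, "rx": 0, "ry": 0, "rz": 0, "claw": 255}
    - {"x": 0, "y": 0, "z": -10, "rx": 0, "ry": 0, "rz": 0, "claw": 255}
    - {"x": 0, "y": 0, "z": -40, "rx": 0, "ry": 0, "rz": 0, "claw": 255}
    - {"x": 0, "y": 0, "z": -80, "rx": 0, "ry": 0, "rz": 0, "claw": 255}
    - {"x": 0, "y": 0, "z": -120, "rx": 0, "ry": 0, "rz": 0, "claw": 255}
    - {"x": 0, "y": 0, "z": -150, "rx": 0, "ry": 0, "rz": 0, "claw": 255}
    - {"x": 0, "y": 0, "z": -150, "rx": 0, "ry": 0, "rz": 0, "claw": 255}

```text
time_s: 3.82
position: [0.6246, -0.3293, 0.2143]
tcp_rot: [[0.942, 0.335, 0.006], [0.335, -0.942, -0.005], [0.004, 0.006, -1.0]]
force: [-0.3, -1.0, -1.1]
opening: 0.385
grasp_force: 30.0
```

Call:
apply_moves:
  rows:
    - {"x": 8, "y": -45, "z": 0, "rx": 0, "ry": 0, "rz": 0, "claw": 255}
    - {"x": 16, "y": -95, "z": 0, "rx": 0, "ry": 0, "rz": 0, "claw": 255}
    - {"x": 25, "y": -145, "z": 0, "rx": 0, "ry": 0, "rz": 0, "claw": 255}
    - {"x": 33, "y": -195, "z": 0, "rx": 0, "ry": 0, "rz": 0, "claw": 255}
    - {"x": 42, "y": -245, "z": 0, "rx": 0, "ry": 0, "rz": 0, "claw": 255}
    - {"x": 50, "y": -295, "z": 0, "rx": 0, "ry": 0, "rz": 0, "claw": 255}
    - {"x": 59, "y": -345, "z": 0, "rx": 0, "ry": 0, "rz": 0, "claw": 255}
    - {"x": 66, "y": -385, "z": 0, "rx": 0, "ry": 0, "rz": 0, "claw": 255}
    - {"x": 69, "y": -405, "z": 0, "rx": 0, "ry": 0, "rz": 0, "claw": 255}
    - {"x": 69, "y": -405, "z": 0, "rx": 0, "ry": 0, "rz": 0, "claw": 255}

```text
time_s: 5.08
position: [0.5516, 0.0772, 0.2097]
tcp_rot: [[0.941, 0.337, -0.002], [0.337, -0.941, -0.0], [-0.002, -0.0, -1.0]]
force: [0.3, -0.8, -0.6]
opening: 0.382
grasp_force: 30.0
```

```bash
python3 - <<'E'
from h import *
s=read_state();print(s['position'],s['opening'],s['grasp_force'])
im,d,P=wcloud();np.savez('w3',im=im,P=P)
I=[cv2.resize(im[...,::-1],(800,600))]
for n,(u,v) in(('scene',(285,200)),('side',(225,220))):
    i,d,P=cloud(n);np.savez(n+'2',im=i,P=P)
    I.append(cv2.resize(i[v-75:v+75,u-100:u+100,::-1],(400,300),interpolation=cv2.INTER_CUBIC))
cv2.imwrite('pics/m3.png',np.vstack([np.hstack([cv2.resize(I[0],(400,300)),I[1]]),np.hstack([I[2],I[2]*0])]))
E
```

```text
[0.551617   0.07723539 0.20972011] 0.38170080954998226 29.967610654130112
```

View pics/m3.png

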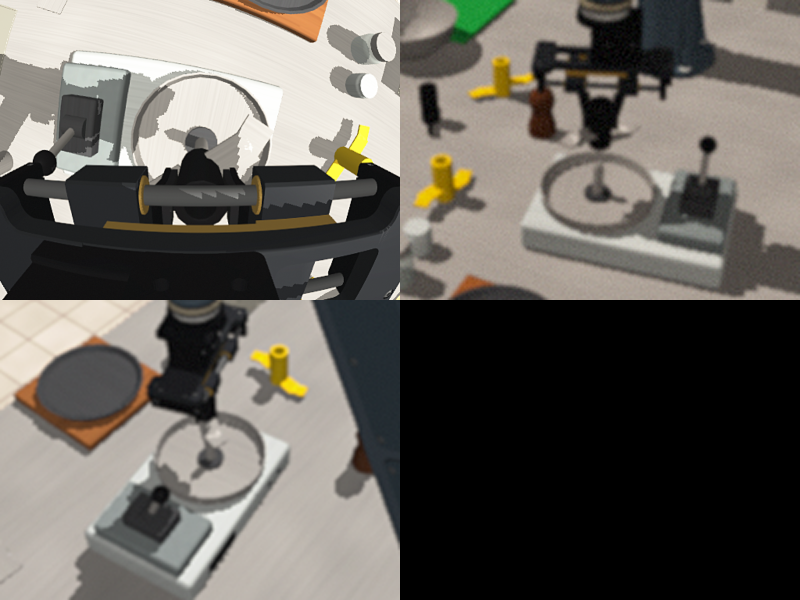

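The blade is held upright above the pan. The shaft is visible just below the hub in all three views, and the lever ball is at (45,160) in the wrist view. Next I'll fit the pan rim and shaft precisely.

```bash
python3 - <<'E'
from h import *
from scipy.optimize import least_squares
for n in('w3','scene2','side2'):
    f=np.load(n+'.npz');P=f['P'].reshape(-1,3);q=f['im'].reshape(-1,3)
    r=np.hypot(P[:,0]-.5525,P[:,1]-.077)
    m=(P[:,2]>.068)&(P[:,2]<.076)&(r>.075)&(r<.1);p=P[m]
    g=lambda x:np.hypot(p[:,0]-x[0],p[:,1]-x[1])-x[2]
    s=least_squares(g,[.5525,.077,.088],loss='soft_l1',f_scale=.001)
    print(n,len(p),s.x.round(4),np.abs(g(s.x)).mean().round(4),np.median(p[:,2]).round(4))
    m=(r<.02)&(P[:,2]>.062)&(P[:,2]<.118);t=P[m];print('  shaft',len(t),t.mean(0).round(4) if len(t) else '')
    for a,b in((.064,.08),(.08,.1),(.1,.12)):
        k=t[(t[:,2]>a)&(t[:,2]<b)]
        if len(k)>3:print('    ',a,len(k),k.mean(0).round(4),k.min(0).round(4),k.max(0).round(4))
    # held hub
    m=(r<.03)&(P[:,2]>.152)&(P[:,2]<.188)&(q.max(1)<80);t=P[m];print('  hub',len(t),t.mean(0).round(4) if len(t) else '')
p=camera_params('wrist');print(p['xyz'])
E
```

```text
w3 1285 [0.552  0.0755 0.0863] 0.0009 0.0712
  shaft 182 [0.5578 0.078  0.0884]
     0.064 44 [0.557  0.0785 0.0719] [0.5514 0.0697 0.0643] [0.5597 0.0838 0.0799]
     0.08 85 [0.558  0.0779 0.0902] [0.5521 0.07   0.0803] [0.5599 0.0837 0.0998]
     0.1 47 [0.5581 0.0779 0.104 ] [0.555  0.0709 0.1002] [0.5602 0.0834 0.1068]
  hub 630 [0.5646 0.0843 0.1747]
scene2 185 [0.5545 0.0746 0.0866] 0.0013 0.0706
  shaft 75 [0.5578 0.0752 0.09  ]
     0.064 20 [0.5588 0.0756 0.0728] [0.5549 0.0682 0.065 ] [0.5625 0.0822 0.0787]
     0.08 26 [0.5588 0.0754 0.0904] [0.5553 0.0678 0.0801] [0.5625 0.0819 0.0996]
     0.1 25 [0.5562 0.0748 0.1077] [0.5491 0.0666 0.1016] [0.5615 0.0825 0.1145]
  hub 122 [0.5659 0.0794 0.1707]
side2 139 [0.551  0.0785 0.0868] 0.001 0.0705
  shaft 37 [0.5479 0.0828 0.0808]
     0.064 15 [0.5483 0.0831 0.0723] [0.5431 0.0771 0.0645] [0.5554 0.0862 0.0789]
     0.08 16 [0.5485 0.0826 0.088 ] [0.544  0.0767 0.0804] [0.5538 0.0862 0.0983]
  hub 40 [0.5405 0.0829 0.1724]
[0.61653501 0.09764129 0.34709291]
```

```bash
python3 - <<'E'
from h import *
from scipy.optimize import least_squares
def fit(p,R):
    g=lambda x:np.hypot(p[:,0]-x[0],p[:,1]-x[1])-R
    s=least_squares(g,[.552,.0765],loss='soft_l1',f_scale=.0007);return s.x.round(4),np.abs(g(s.x)).mean().round(4),len(p)
for n in('w3','scene2','side2'):
    f=np.load(n+'.npz');P=f['P'].reshape(-1,3);q=f['im'].reshape(-1,3)
    r=np.hypot(P[:,0]-.552,P[:,1]-.077)
    print(n,'shaft',fit(P[(r<.014)&(P[:,2]>.064)&(P[:,2]<.103)],.008))
    for a,b in((.152,.166),(.166,.178)): print('  hub',fit(P[(r<.024)&(P[:,2]>a)&(P[:,2]<b)&(q.max(1)<80)],.017))
s=read_state();print(s['position'],s['tcp_rot'].round(4).tolist())
E
```

```text
w3 shaft (array([0.5515, 0.0758]), np.float64(0.0002), 140)
  hub (array([0.552 , 0.0772]), np.float64(0.0002), 149)
  hub (array([0.5523, 0.0769]), np.float64(0.0003), 180)
scene2 shaft (array([0.5525, 0.074 ]), np.float64(0.0011), 48)
  hub (array([0.5535, 0.0745]), np.float64(0.0013), 45)
  hub (array([0.5548, 0.0731]), np.float64(0.001), 36)
side2 shaft (array([0.5519, 0.0771]), np.float64(0.0009), 33)
  hub (array([0.5548, 0.0772]), np.float64(0.0008), 12)
  hub (array([0.5537, 0.0776]), np.float64(0.0005), 17)
[0.55286967 0.07517204 0.21030681] [[0.9426, 0.334, 0.0002], [0.334, -0.9426, -0.0007], [-0.0, 0.0007, -1.0]]
```

Call:
apply_moves:
  rows:
    - {"x": -1, "y": 1, "z": 10, "rx": 0, "ry": 0, "rz": 0, "claw": 255}
    - {"x": -1, "y": 1, "z": 22, "rx": 0, "ry": 0, "rz": 0, "claw": 255}
    - {"x": -1, "y": 1, "z": 32, "rx": 0, "ry": 0, "rz": 0, "claw": 255}
    - {"x": -1, "y": 1, "z": 40, "rx": 0, "ry": 0, "rz": 0, "claw": 255}
    - {"x": -1, "y": 1, "z": 46, "rx": 0, "ry": 0, "rz": 0, "claw": 255}
    - {"x": -1, "y": 1, "z": 50, "rx": 0, "ry": 0, "rz": 0, "claw": 255}
    - {"x": -1, "y": 1, "z": 50, "rx": 0, "ry": 0, "rz": 0, "claw": 255}

```text
time_s: 6.1
position: [0.5516, 0.0754, 0.1603]
tcp_rot: [[0.942, 0.335, -0.0], [0.335, -0.942, 0.0], [-0.0, -0.0, -1.0]]
force: [-0.2, -0.8, -0.1]
opening: 0.385
grasp_force: 30.0
```

Call:
apply_moves:
  rows:
    - {"x": 0, "y": 0, "z": 6, "rx": 0, "ry": 0, "rz": 0, "claw": 255}
    - {"x": 0, "y": 0, "z": 12, "rx": 0, "ry": 0, "rz": 0, "claw": 255}
    - {"x": 0, "y": 0, "z": 18, "rx": 0, "ry": 0, "rz": 0, "claw": 255}
    - {"x": 0, "y": 0, "z": 24, "rx": 0, "ry": 0, "rz": 0, "claw": 255}
    - {"x": 0, "y": 0, "z": 30, "rx": 0, "ry": 0, "rz": 0, "claw": 255}
    - {"x": 0, "y": 0, "z": 34, "rx": 0, "ry": 0, "rz": 0, "claw": 255}
    - {"x": 0, "y": 0, "z": 37, "rx": 0, "ry": 0, "rz": 0, "claw": 255}
    - {"x": 0, "y": 0, "z": 38, "rx": 0, "ry": 0, "rz": 0, "claw": 255}

```text
time_s: 7.1
position: [0.5517, 0.0753, 0.1224]
tcp_rot: [[0.942, 0.335, -0.0], [0.335, -0.942, 0.0], [-0.0, -0.0, -1.0]]
force: [-0.5, -0.1, -1.7]
opening: 0.382
grasp_force: 30.0
```

Call:
apply_moves:
  rows:
    - {"x": 0, "y": 0, "z": 1, "rx": 0, "ry": 0, "rz": 0, "claw": 255}
    - {"x": 0, "y": 0, "z": 2, "rx": 0, "ry": 0, "rz": 0, "claw": 255}
    - {"x": 0, "y": 0, "z": 2, "rx": 0, "ry": 0, "rz": 0, "claw": 255}

```text
time_s: 7.48
position: [0.5517, 0.0753, 0.1206]
tcp_rot: [[0.942, 0.335, 0.0], [0.335, -0.942, -0.0], [0.0, 0.0, -1.0]]
force: [-0.5, -0.2, -0.9]
opening: 0.386
grasp_force: 30.0
```

```bash
python3 - <<'E'
from h import *
s=read_state();print(s['position'],s['force'])
I=[]
for n,(u,v) in(('scene',(285,205)),('side',(225,220))):
    i,d,P=cloud(n);np.savez(n+'3',im=i,P=P)
    I.append(cv2.resize(i[v-60:v+60,u-55:u+55,::-1],(400,436),interpolation=cv2.INTER_CUBIC))
cv2.imwrite('pics/m4.png',np.hstack(I))
E
```

```text
[0.55170415 0.07528738 0.12058134] [-0.50466401 -0.2339727  -0.85663312]
```

View pics/m4.png

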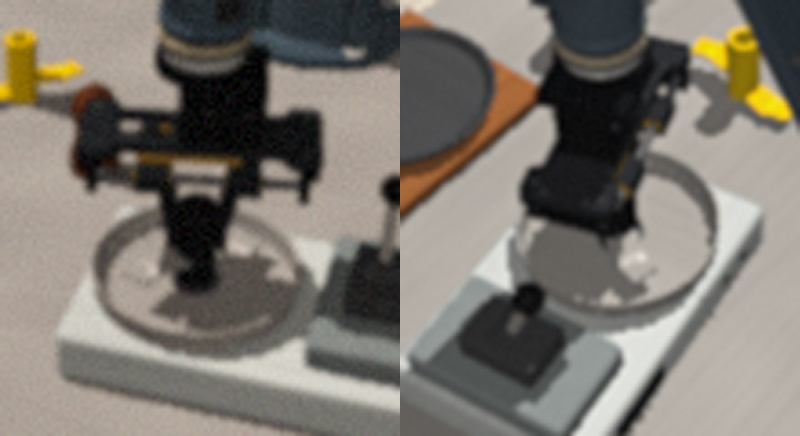

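The hub is down in the pan on the shaft at about (195,270), right at the collar. I'll press on until contact force shows.

Call:
apply_moves:
  rows:
    - {"x": 0, "y": 0, "z": 1, "rx": 0, "ry": 0, "rz": 0, "claw": 255}
    - {"x": 0, "y": 0, "z": 2, "rx": 0, "ry": 0, "rz": 0, "claw": 255}
    - {"x": 0, "y": 0, "z": 2, "rx": 0, "ry": 0, "rz": 0, "claw": 255}

```text
time_s: 7.95
position: [0.552, 0.0754, 0.1203]
tcp_rot: [[0.942, 0.335, 0.001], [0.335, -0.942, -0.0], [0.001, 0.0, -1.0]]
force: [-1.6, 0.9, 10.9]
opening: 0.386
grasp_force: 30.0
```

Call:
apply_moves:
  rows:
    - {"x": 0, "y": 0, "z": 0, "rx": 0, "ry": 0, "rz": 0, "claw": 255}
    - {"x": 0, "y": 0, "z": -1, "rx": 0, "ry": 0, "rz": 0, "claw": 150}
    - {"x": 0, "y": 0, "z": -1, "rx": 0, "ry": 0, "rz": 0, "claw": 60}
    - {"x": 0, "y": 0, "z": -1, "rx": 0, "ry": 0, "rz": 0, "claw": 60}
    - {"x": 0, "y": 0, "z": -1, "rx": 0, "ry": 0, "rz": 0, "claw": 60}
    - {"x": 0, "y": 0, "z": -15, "rx": 0, "ry": 0, "rz": 0, "claw": 60}
    - {"x": 0, "y": 0, "z": -40, "rx": 0, "ry": 0, "rz": 0, "claw": 60}
    - {"x": 0, "y": 0, "z": -80, "rx": 0, "ry": 0, "rz": 0, "claw": 60}
    - {"x": 0, "y": 0, "z": -120, "rx": 0, "ry": 0, "rz": 0, "claw": 255}
    - {"x": 0, "y": 0, "z": -120, "rx": 0, "ry": 0, "rz": 0, "claw": 255}

```text
time_s: 9.2
position: [0.5541, 0.0753, 0.2429]
tcp_rot: [[0.942, 0.335, 0.009], [0.335, -0.942, -0.001], [0.009, 0.004, -1.0]]
force: [0.5, 0.1, -0.5]
opening: 0.617
grasp_force: 0.0
```

```bash
python3 - <<'E'
from h import *
from scipy.optimize import least_squares
s=read_state();print(s['position'],s['tcp_rot'].round(3).tolist(),s['opening'])
im,d,P=wcloud();I=im.reshape(-1,3);Q=P.reshape(-1,3);dk=I.max(1)<80
r=np.hypot(Q[:,0]-.552,Q[:,1]-.0755)
t=Q[(r<.03)&(Q[:,2]>.11)&(Q[:,2]<.15)&dk];print('hub',len(t),t.mean(0).round(4),np.percentile(t[:,2],[5,50,95]).round(4))
for n in('wrist','scene','side'):
    if n!='wrist': im,d,P=cloud(n);Q=P.reshape(-1,3);dk=im.reshape(-1,3).max(1)<70
    b=Q[(np.hypot(Q[:,0]-.507,Q[:,1]-.228)<.04)&(Q[:,2]>.15)&(Q[:,2]<.19)&dk]
    if len(b)>8:
        o=least_squares(lambda x:np.linalg.norm(b-x,axis=1)-.013,b.mean(0)-[0,0,.005],loss='soft_l1',f_scale=.001).x;print('ball',n,len(b),o.round(4))
cv2.imwrite('pics/w5.png',cv2.resize(capture('wrist')[0][...,::-1],(800,600)))
E
```

```text
[0.55413895 0.07525687 0.24290817] [[0.942, 0.335, 0.009], [0.335, -0.942, -0.001], [0.009, 0.004, -1.0]] 0.6173194022779785
hub 1027 [0.5538 0.076  0.1305] [0.1142 0.134  0.1354]
ball wrist 621 [0.5043 0.2232 0.1624]
ball scene 47 [0.5061 0.2213 0.1631]
ball side 69 [0.5052 0.2252 0.1616]
```

View pics/w5.png

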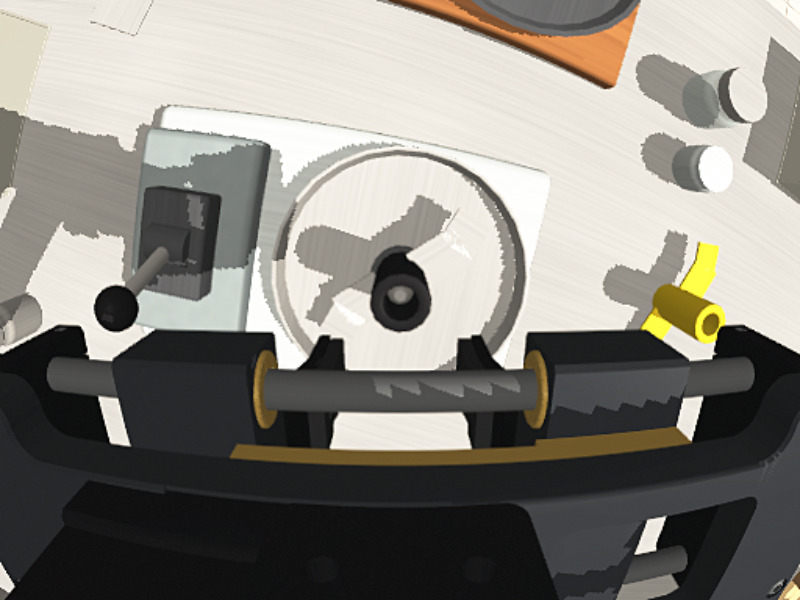

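The blade stands home, with the hub's top ring at z≈0.1345 and the shaft visible inside the bore at (400,295). The lever ball is at (117,308). Next I'll bring the closed fingers to the ball's -x side.

Call:
apply_moves:
  rows:
    - {"x": -12, "y": -45, "z": 0, "rx": 0, "ry": 0, "rz": 0.6, "claw": 255}
    - {"x": -24, "y": -90, "z": 0, "rx": 0, "ry": 0, "rz": 1.2, "claw": 255}
    - {"x": -36, "y": -135, "z": 0, "rx": 0, "ry": 0, "rz": 1.8, "claw": 255}
    - {"x": -44, "y": -165, "z": 0, "rx": 0, "ry": 0, "rz": 2, "claw": 255}
    - {"x": -44, "y": -165, "z": 20, "rx": 0, "ry": 0, "rz": 2, "claw": 255}
    - {"x": -44, "y": -165, "z": 50, "rx": 0, "ry": 0, "rz": 2, "claw": 255}
    - {"x": -44, "y": -165, "z": 71, "rx": 0, "ry": 0, "rz": 2, "claw": 255}
    - {"x": -44, "y": -165, "z": 71, "rx": 0, "ry": 0, "rz": 2, "claw": 255}

```text
time_s: 10.4
position: [0.4529, 0.2155, 0.1652]
tcp_rot: [[0.991, 0.132, -0.007], [0.132, -0.991, -0.001], [-0.007, 0.001, -1.0]]
force: [-0.2, -0.1, 0.3]
opening: 0.007
grasp_force: 0.0
```

Call:
apply_moves:
  rows:
    - {"x": 15, "y": 0, "z": 0, "rx": 0, "ry": 0, "rz": 0, "claw": 255}
    - {"x": 27, "y": 0, "z": 0, "rx": 0, "ry": 0, "rz": 0, "claw": 255}
    - {"x": 38, "y": 0, "z": 0, "rx": 0, "ry": 0, "rz": 0, "claw": 255}
    - {"x": 50, "y": 0, "z": 0, "rx": 0, "ry": 0, "rz": 0, "claw": 255}
    - {"x": 62, "y": 0, "z": 0, "rx": 0, "ry": 0, "rz": 0, "claw": 255}
    - {"x": 72, "y": 0, "z": 0, "rx": 0, "ry": 0, "rz": 0, "claw": 255}
    - {"x": 82, "y": 0, "z": 0, "rx": 0, "ry": 0, "rz": 0, "claw": 255}
    - {"x": 90, "y": 0, "z": 0, "rx": 0, "ry": 0, "rz": 0, "claw": 255}
    - {"x": 90, "y": 0, "z": 0, "rx": 0, "ry": 0, "rz": 0, "claw": 255}

```text
time_s: 11.52
position: [0.5451, 0.2279, 0.1675]
tcp_rot: [[0.991, 0.132, 0.001], [0.132, -0.991, 0.0], [0.001, 0.0, -1.0]]
force: [-0.9, 0.0, -0.4]
opening: 0.007
grasp_force: 0.0
```

Call:
apply_moves:
  rows:
    - {"x": 3, "y": 0, "z": 0, "rx": 0, "ry": 0, "rz": 0, "claw": 255}
    - {"x": 6, "y": 0, "z": 0, "rx": 0, "ry": 0, "rz": 0, "claw": 255}
    - {"x": 8, "y": 0, "z": 0, "rx": 0, "ry": 0, "rz": 0, "claw": 255}
    - {"x": 8, "y": 0, "z": 0, "rx": 0, "ry": 0, "rz": 0, "claw": 255}

```text
time_s: 12.02
position: [0.5468, 0.2283, 0.1669]
tcp_rot: [[0.991, 0.133, -0.012], [0.133, -0.991, -0.002], [-0.012, 0.001, -1.0]]
force: [-9.8, -1.2, 5.8]
opening: 0.005
grasp_force: 5.3
```

```bash
python3 - <<'E'
from h import *
from scipy.optimize import least_squares
s=read_state();print(s['position'],s['force'])
for n in('scene','side'):
    im,d,P=cloud(n);Q=P.reshape(-1,3);dk=im.reshape(-1,3).max(1)<70
    b=Q[(np.hypot(Q[:,0]-.571,Q[:,1]-.230)<.03)&(Q[:,2]>.143)&(Q[:,2]<.175)&dk]
    print(n,len(b))
    if len(b)>8:print(least_squares(lambda x:np.linalg.norm(b-x,axis=1)-.013,b.mean(0)-[0,0,.005],loss='soft_l1',f_scale=.001).x.round(4))
E
```

```text
[0.54681513 0.22828496 0.16693529] [-9.80994719 -1.24504213  5.78616001]
scene 93
[0.5688 0.23   0.1574]
side 20
[0.5566 0.2328 0.1564]
```

Force rises to 10 N, so the lever is at its stop. I'll retreat.

Call:
apply_moves:
  rows:
    - {"x": -10, "y": 0, "z": 0, "rx": 0, "ry": 0, "rz": 0, "claw": 255}
    - {"x": -40, "y": 0, "z": 0, "rx": 0, "ry": 0, "rz": 0, "claw": 255}
    - {"x": -60, "y": 0, "z": -20, "rx": 0, "ry": 0, "rz": 0, "claw": 255}
    - {"x": -70, "y": 0, "z": -70, "rx": 0, "ry": 0, "rz": 0, "claw": 255}
    - {"x": -70, "y": 0, "z": -110, "rx": 0, "ry": 0, "rz": 0, "claw": 255}
    - {"x": -70, "y": 0, "z": -110, "rx": 0, "ry": 0, "rz": 0, "claw": 255}

```text
time_s: 12.88
position: [0.4856, 0.2204, 0.2816]
tcp_rot: [[0.991, 0.132, 0.011], [0.132, -0.991, 0.003], [0.012, -0.001, -1.0]]
force: [-0.3, -0.8, 0.6]
opening: 0.005
grasp_force: 0.0
```

```bash
python3 - <<'E'
from h import *
from scipy.optimize import least_squares
for n in('wrist','scene','side'):
    im,d,P=wcloud() if n=='wrist' else cloud(n);Q=P.reshape(-1,3);dk=im.reshape(-1,3).max(1)<70
    b=Q[(np.hypot(Q[:,0]-.571,Q[:,1]-.228)<.03)&(Q[:,2]>.143)&(Q[:,2]<.175)&dk]
    if len(b)>8:print(n,len(b),'ball',least_squares(lambda x:np.linalg.norm(b-x,axis=1)-.013,b.mean(0)-[0,0,.005],loss='soft_l1',f_scale=.001).x.round(4))
    t=Q[(np.hypot(Q[:,0]-.552,Q[:,1]-.0755)<.026)&(Q[:,2]>.11)&(Q[:,2]<.16)&dk]
    if len(t):print(n,'hub',len(t),t.mean(0).round(4),t[:,2].max().round(4))
    if n=='scene':cv2.imwrite('pics/end.png',cv2.resize(im[100:300,100:400,::-1],(800,533)))
E
```

```text
wrist 653 ball [0.5694 0.2325 0.1552]
wrist hub 850 [0.5524 0.0788 0.1285] 0.1369
scene 57 ball [0.5706 0.2314 0.1548]
scene hub 112 [0.5612 0.0773 0.1255] 0.136
side 24 ball [0.5701 0.2361 0.1534]
side hub 108 [0.5477 0.0804 0.1262] 0.137
```

View pics/end.png

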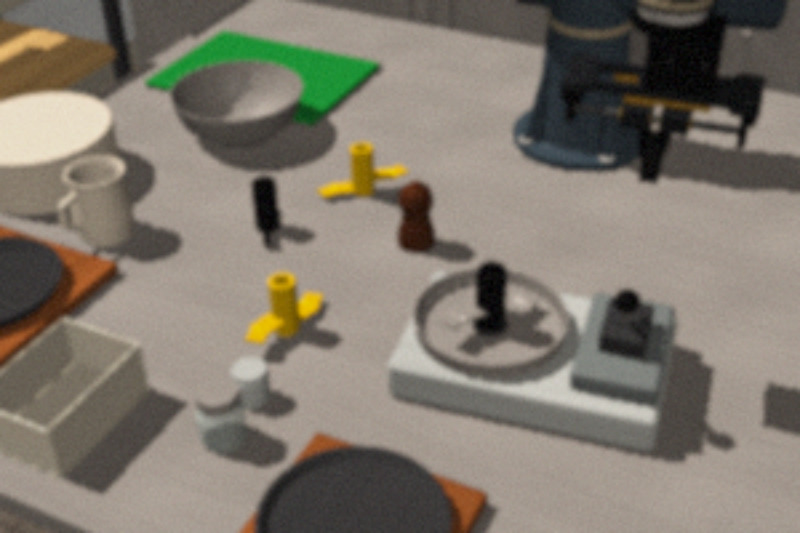

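The blade is home and upright at (490,300), the lever has swung over with its ball at (628,302), and the paddle at (265,205) is untouched.

```bash
python3 -c "
from rig import hand_in;print(hand_in())"
```

```text
the job is handed in; nothing more can be done
None
```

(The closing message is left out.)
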